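Steady a rocking balance slab

ROBOT

A 7-joint arm with a two-finger parallel gripper is mounted at the origin on the work surface. World frame = base frame: x ahead of the robot, y to its left, z up, the work surface at z = 0. Lengths are in m, angles in rad, forces in N, time in s.
With the tool pointing down it reaches from about 0.4 to 0.875 m from the base axis. Payload 4.4 kg.
Tool frame: the origin (TCP) lies at the very end of the fingers, on their centre line; the grasp point (between the pads) lies 19 mm behind it; z points along the fingers, y is the direction in which the jaws open and shut (so a half turn about z gives the same grasp; the last joint's range is limited). The gripper opens to 85 mm and grips with 20 to 120 N. Pads are 22 mm wide; open, the fingers measure 114 mm over their backs; the gripper's body (76 mm by 85 mm) begins 54 mm behind the grasp point. The pads swing forward as they close: fully open they stand 13 mm farther back than shut.
Start: joints at [1.217, 0.628, 0.038, 1.517, -0.027, 0.996, -0.02], TCP at [0.185, -0.623, 0.231] pointing down, gripper open.
Joint ranges: [-3.06, 3.06], [-0.37, 2.12], [-1.25, 1.32], [0.18, 2.47], [-1.1, 4.24], [0.23, 1.98], [-2.94, 2.94]. Speed limits (rad/s): [2.57, 2.57, 3.14, 3.14, 3.14, 3.14, 3.14].

INTERFACE

Orientations are given as a unit quaternion [w, x, y, z].
In Python, from cell import observe, imaging, hand_in gives the robot as it stands.
- The arm moves only by the tool servo_tool, never from a script. Its argument "steps" is a list of rows, each a list of 7 numbers: the shift along the tool's x, y, z in m, then the turn, a rotation vector about the tool's x, y, z in degrees, then the finger opening in m, from 0 to 0.0854. In form: [[x, y, z, wx, wy, wz, fingers], ...]. A call has 1 to 20 rows; each row shifts and turns the commanded pose from where the row before left it, along the tool's axes as they then stand; what a row does not reach is not made up. A row lasts 1/10 s, in which the tool goes at most 50 mm and 8.59 degrees, less where a joint would pass 70% of its speed; a pose out of reach is approached as far as the arm can. A call with a gripper value outside its range is refused whole. The fingers move at their own pace and stop on an object; "force" is the grip in N (left out, the last holds). Time passes only in rows, so rows that do not move let the fingers close. It gives the time, the measured TCP pose, the force and the opening at its end, in the units of the state.
- observe(): the state, without advancing time (a new reading comes with each control period).
- imaging.get_image(name): name is "side" or "top" or "wrist"; returns a dict with "color" (420x560x3 uint8, red, green, blue), "z_map" (420x560 float32, m along the optical axis (not along the pixel's ray), 0 where there is no reading), "fx", "fy", "cx", "cy" (pixels), "D" ([k1, k2, p1, p2, k3] as OpenCV has them; the pictures are not rectified), "world_from_camera" (4x4, takes a point from camera to world coordinates); the wrist camera has in their place "hand_eye" (4x4, takes a point from camera to tool coordinates, whose origin is the TCP and whose axes are the flange's). Camera axes: x right, y up, looking along -z (the intrinsics and any distortion apply to the point x, -y, -z); pixel columns grow to the right and rows downward; lengths in m; the calibration is good to about 2 mm. A picture is of the moment at which its call begins: read the wrist's pose just before it.
- hand_in(): hands the job in, once; it reports no verdict.
The state is a dict: "clock": time; "q": joint angles; "qvel": joint speeds; "joint_torque": joint torques, N m; "tool_pos": TCP position; "orientation": TCP orientation; "ft_force": force on the tool from outside, world axes, zero at the start; "torque": the same for the moment, N m; "grip_width": finger opening in m.
Only numpy, scipy, OpenCV 4.12 (cv2) and the standard library are available. Lean on these libraries where they do the work, as an engineer would, in place of code of your own. Each camera call takes 0.05 s, during which the arm holds its last target.

TASK

The stone slab under the lab balance rocks at one corner. Press down on its corners with the fingertips until you find the one that gives, push in the steel wedge at that corner until its head lies flat against the slab's edge, then press the corner once more to make sure it stands firm. Leave the other three wedges, the slab, the balance and the things around it where they are; nothing is to be lifted.

Things in the scene. Friction and masses are not known exactly. Their poses are not given: they have to be found in the camera images.
- slab: dark stone slab, 180 (x) x 240 (y) x 25 mm, on four 12 mm rubber feet; top 37 mm above the bench. Origin: centre of its underside; x away from the robot, y left, z up. One foot, alike in looks, (foot_d) is soft: its corner starts to give at about 3 N, sinks 5 to 6 mm to a stop at about 5 N and comes back up; the others give under 1 mm at 15 N. Keep sideways pushes on the slab under 25 N.
- corner_near_left (a point): point on the slab's top at its near left corner (near, far, left, right as seen from the robot), 24 mm in from both edges: a good place to press down; 37 mm above the bench.
- corner_near_right (a point): point on the slab's top at its near right corner (near, far, left, right as seen from the robot), 24 mm in from both edges: a good place to press down; 37 mm above the bench.
- corner_far_left (a point): point on the slab's top at its far left corner (near, far, left, right as seen from the robot), 24 mm in from both edges: a good place to press down; 37 mm above the bench.
- corner_far_right (a point): point on the slab's top at its far right corner (near, far, left, right as seen from the robot), 24 mm in from both edges: a good place to press down; 37 mm above the bench.
- wedge_near_left: steel wedge at the near left corner, loose on the bench, 28 mm wide: flat tongue 28 mm long, 5 mm thick at the tip, 11.6 mm at the root; behind it a head 12 mm long, 27 mm high. Origin: at bench height, middle of the head's front face, which comes to lie on the slab's edge; x along the tongue to the slab, z up; back of the head at x = -12 mm. The tip starts 2 to 8 mm off the slab's edge. Slides at 1 N.
- wedge_near_right: steel wedge at the near right corner, loose on the bench, 28 mm wide: flat tongue 28 mm long, 5 mm thick at the tip, 11.6 mm at the root; behind it a head 12 mm long, 27 mm high. Origin: at bench height, middle of the head's front face, which comes to lie on the slab's edge; x along the tongue to the slab, z up; back of the head at x = -12 mm. The tip starts 2 to 8 mm off the slab's edge. Slides at 1 N.
- wedge_far_left: steel wedge at the far left corner, loose on the bench, 28 mm wide: flat tongue 28 mm long, 5 mm thick at the tip, 11.6 mm at the root; behind it a head 12 mm long, 27 mm high. Origin: at bench height, middle of the head's front face, which comes to lie on the slab's edge; x along the tongue to the slab, z up; back of the head at x = -12 mm. The tip starts 2 to 8 mm off the slab's edge. Slides at 1 N.
- wedge_far_right: steel wedge at the far right corner, loose on the bench, 28 mm wide: flat tongue 28 mm long, 5 mm thick at the tip, 11.6 mm at the root; behind it a head 12 mm long, 27 mm high. Origin: at bench height, middle of the head's front face, which comes to lie on the slab's edge; x along the tongue to the slab, z up; back of the head at x = -12 mm. The tip starts 2 to 8 mm off the slab's edge. Slides at 1 N.
- balance: compact white balance, 96 x 120 mm, 31 mm high with its round pan, standing loose in the middle of the slab. Origin: centre of its underside.
- bottle: glass bottle with blue cap, 56 mm across, 105 mm high, standing beyond the slab. Origin: centre of its underside.
- tip_box: grey box of pipette tips with a clear lid, 85 x 122 mm, 63 mm high, beyond the slab. Origin: centre of its underside.
- beaker: small glass beaker, 52 mm across, 65 mm high, between the robot and the slab. Origin: centre of its underside.
Mind the look-alikes: they are no part of the job. Leave any pink or purple look-alike of the wedge_near_left alone. Leave any orange look-alike of the wedge_far_right alone.

How it is judged:
By the outcome, as a careful person would: the job done as asked, in the order asked, and still so for the second after the job is handed in, with the robot touching nothing.
It also fails if it takes over 58 s, if anything falls off the work surface, if the arm or the gripper's body presses on something with over 40 N, if the wrist force passes 120 N, or if a joint passes its speed limit or range.

## Working session

There is one attempt and no reset: what is moved stays moved. The work goes in short steps, Python scripts to look and compute and a tool call to move; the robot and the scene stay as the last step left them, time stands still between calls to the robot, and variables do not carry over. Pictures are saved under pics/ and viewed, and the job is handed in when it is done.

Besides the shell and the picture viewer there is one more tool, called after "Request:" by a JSON object that holds its "method" and its "body". servo_tool: Moves the arm, as the interface text tells. Its arguments: {"type":"object","properties":{"steps":{"type":"array"},"force":{"type":"number"}},"required":["steps"]}

```bash
ls; mkdir -p pics
python3 - <<'E'
from cell import observe, imaging
import cv2, numpy as np
s=observe(); print({k:np.round(v,3).tolist() for k,v in s.items()})
for n in ["top","side","wrist"]:
    im=imaging.get_image(n)
    np.savez(f"{n}0.npz",**im)
    cv2.imwrite(f"pics/{n}0.png",im["color"][:,:,::-1])
    print(n,im["fx"],im["cx"],im["cy"],im["D"],np.round(im.get("world_from_camera",im.get("hand_eye")),3).tolist())
E
```

```text
pics
{'clock': 0.0, 'q': [1.217, 0.629, 0.038, 1.518, -0.027, 0.996, -0.02], 'qvel': [0.0, 0.0, -0.001, -0.001, -0.0, 0.0, -0.0], 'joint_torque': [-0.0, -56.339, 1.226, -19.344, 0.011, 0.011, 0.0], 'tool_pos': [0.184, -0.623, 0.23], 'orientation': [-0.001, 0.99, 0.143, -0.0], 'ft_force': [-0.494, -0.638, 0.262], 'torque': [0.027, 0.036, 0.026], 'grip_width': 0.085}
top 454.35550216191314 290.2142304442133 207.56110114208673 [-0.01610658  0.          0.          0.          0.        ] [[-0.022, 0.983, -0.182, 0.438], [-1.0, -0.02, 0.014, -0.013], [0.01, 0.182, 0.983, 0.784], [0.0, 0.0, 0.0, 1.0]]
side 428.1696370090648 267.09183881494255 215.67095735897342 [-0.05185896  0.          0.          0.          0.        ] [[-0.955, 0.143, -0.258, 0.346], [-0.295, -0.454, 0.841, 0.748], [0.004, 0.879, 0.476, 0.486], [0.0, 0.0, 0.0, 1.0]]
wrist 347.18829665143636 276.80609619515326 209.52273240272032 [0.01140112 0.         0.         0.         0.        ] [[-0.0, 0.949, 0.315, 0.082], [1.0, -0.0, 0.001, -0.0], [0.001, 0.315, -0.949, -0.143], [0.0, 0.0, 0.0, 1.0]]
```

View pics/top0.png

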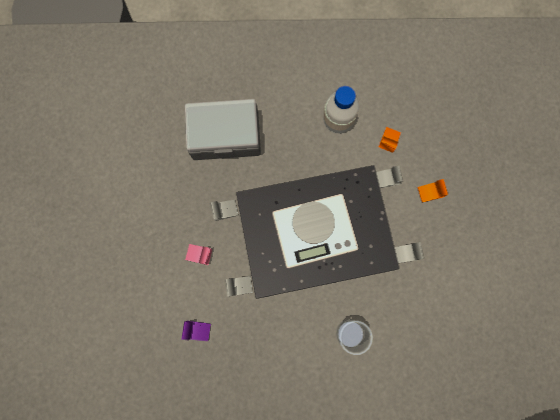

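View pics/side0.png

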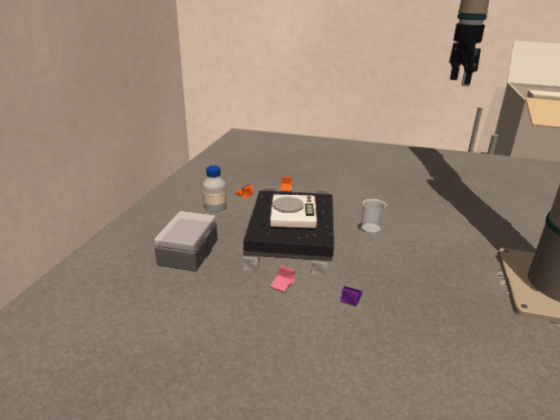

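The top view has far = up and left = left. The slab is at about (317,232). The steel wedges are at (224,209) far left, (239,286) near left, (389,177) far right and (408,252) near right. The look-alikes are pink (199,254), purple (197,330), and orange (390,139) and (432,190). The side view shows nothing on top of the slab corners.

```bash
cat > h.py <<'E'
import numpy as np, cv2
def load(n): return dict(np.load(n+".npz"))
def K(im): return np.array([[im["fx"],0,im["cx"]],[0,im["fy"],im["cy"]],[0,0,1]],float)
def onplane(im,uv,z,T=None):
    T=im["world_from_camera"] if T is None else T
    p=cv2.undistortPoints(np.array(uv,float).reshape(-1,1,2),K(im),im["D"]).reshape(-1,2)
    d=np.c_[p[:,0],-p[:,1],-np.ones(len(p))]@T[:3,:3].T
    o=T[:3,3]; return o+d*((z-o[2])/d[:,2])[:,None]
def proj(im,P,T=None):
    T=im["world_from_camera"] if T is None else T
    c=(np.array(P,float).reshape(-1,3)-T[:3,3])@T[:3,:3]
    c=c*[1,-1,-1]
    return cv2.projectPoints(c,np.zeros(3),np.zeros(3),K(im),im["D"])[0].reshape(-1,2)
E
python3 - <<'E'
from h import *
im=load("top0"); c=im["color"]; g=c.max(2)
m=((g<62)).astype(np.uint8)
m=cv2.morphologyEx(m,cv2.MORPH_CLOSE,np.ones((5,5)));m=cv2.morphologyEx(m,cv2.MORPH_OPEN,np.ones((5,5)))
cs,_=cv2.findContours(m,cv2.RETR_EXTERNAL,cv2.CHAIN_APPROX_NONE)
for k in sorted(cs,key=cv2.contourArea)[-3:]:
    r=cv2.minAreaRect(k); print(cv2.contourArea(k),r)
k=[k for k in cs if cv2.pointPolygonTest(k,(260,260),False)>0][0]
ap=cv2.approxPolyDP(k,6,True).reshape(-1,2); print(ap.tolist())
W=onplane(im,ap,0.037); print(np.round(W,4).tolist())
r=cv2.minAreaRect(onplane(im,k.reshape(-1,2),0.037)[:,:2].astype(np.float32)); print(r)
v=cv2.resize(c[150:310,190:440],None,fx=3,fy=3,interpolation=cv2.INTER_CUBIC)
cv2.imwrite("pics/crop0.png",v[:,:,::-1])
for uv in [(260,260),(385,250),(250,200),(370,180),(300,330),(190,330)]:
    zz=im["z_map"][uv[1],uv[0]]; p=cv2.undistortPoints(np.array(uv,float).reshape(-1,1,2),K(im),im["D"]).ravel()
    print(uv,np.round(im["world_from_camera"]@[p[0]*zz,-p[1]*zz,-zz,1],4))
E
```

```text
137.0 ((383.5, 230.5), (17.0, 11.0), 90.0)
358.0 ((226.5261688232422, 153.97076416015625), (7.211102485656738, 67.39607238769531), 86.8201675415039)
1260.5 ((357.0718994140625, 195.88275146484375), (53.247928619384766, 45.23545837402344), 76.50426483154297)Traceback (most recent call last):
  File "<stdin>", line 8, in <module>
IndexError: list index out of range
```

Run:
```python
from h import *
im=load("top0"); c=im["color"]; g=c.max(2)
for u,v in [(260,260),(250,200),(370,180),(300,330),(190,300)]: print(c[v-3:v+4,u-3:u+4].reshape(-1,3).mean(0).round(), end=' ')
v=cv2.resize(c[150:310,190:440],None,fx=3,fy=3,interpolation=cv2.INTER_CUBIC)
cv2.imwrite("pics/crop0.png",v[:,:,::-1])
# height-based mask
z=im["z_map"]; u,vv=np.meshgrid(np.arange(560),np.arange(420))
p=cv2.undistortPoints(np.c_[u.ravel(),vv.ravel()].astype(float).reshape(-1,1,2),K(im),im["D"]).reshape(-1,2)
zz=z.ravel(); C=np.c_[p[:,0]*zz,-p[:,1]*zz,-zz]; T=im["world_from_camera"]
H=(C@T[:3,:3].T+T[:3,3])[:,2].reshape(420,560)
np.save("H0.npy",H)
for q in [(260,260),(385,250),(250,200),(370,180),(300,330),(190,300),(312,220)]: print(q,H[q[1]-2:q[1]+3,q[0]-2:q[0]+3].mean().round(4))
```

```text
[80. 77. 73.] [70. 66. 64.] [60. 57. 56.] [134. 126. 110.] [134. 126. 111.] (260, 260) 0.0372
(385, 250) 0.0369
(250, 200) 0.0371
(370, 180) 0.0372
(300, 330) 0.0317
(190, 300) 0.0004
(312, 220) 0.068
```

View pics/crop0.png

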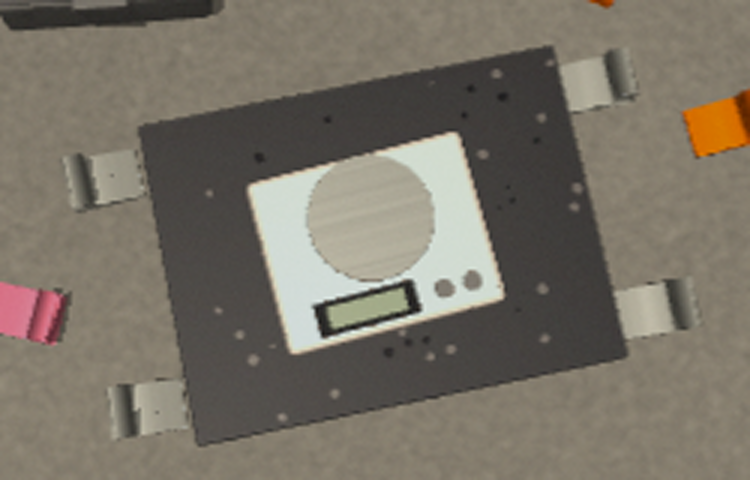

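The crop confirms four grey steel wedges with the heads outward, pushing along the slab's y. The coloured ones are decoys. Next I measure the slab and wedges.

Run:
```python
from h import *
im=load("top0"); c=im["color"]; H=np.load("H0.npy")
m=((c.max(2)<100)).astype(np.uint8); m[:160]=0
m=cv2.morphologyEx(m,cv2.MORPH_CLOSE,np.ones((5,5)));m=cv2.morphologyEx(m,cv2.MORPH_OPEN,np.ones((9,9)))
cs,_=cv2.findContours(m,cv2.RETR_EXTERNAL,cv2.CHAIN_APPROX_NONE)
k=[k for k in cs if cv2.pointPolygonTest(k,(260,260),False)>0][0]
ap=cv2.approxPolyDP(cv2.convexHull(k),6,True).reshape(-1,2); print(ap.tolist())
W=onplane(im,ap,0.037); print(np.round(W,4).tolist())
r=cv2.minAreaRect(onplane(im,k.reshape(-1,2),0.037)[:,:2].astype(np.float32)); print(r)
ctr=np.array(r[0]); bx=cv2.boxPoints(r); print(bx)
e=bx[[1,2]]-bx[[0,1]]; e=e[np.argmin(np.linalg.norm(e,axis=1))]
if e[0]<0:e=-e
th=np.arctan2(e[1],e[0]); print("yaw",th,np.degrees(th))
R=np.array([[np.cos(th),-np.sin(th)],[np.sin(th),np.cos(th)]])
np.savez("slab.npz",c=ctr,th=th)
for n,a in dict(nl=(-.066,.096),nr=(-.066,-.096),fl=(.066,.096),fr=(.066,-.096)).items(): print(n,np.round(ctr+R@a,4), proj(im,[*(ctr+R@a),.037]).round())
# wedges in slab frame from depth
z=im["z_map"]; u,vv=np.meshgrid(np.arange(560),np.arange(420))
p=cv2.undistortPoints(np.c_[u.ravel(),vv.ravel()].astype(float).reshape(-1,1,2),K(im),im["D"]).reshape(-1,2)
zz=z.ravel(); T=im["world_from_camera"]; P=(np.c_[p[:,0]*zz,-p[:,1]*zz,-zz]@T[:3,:3].T+T[:3,3]).reshape(420,560,3)
for n,(a,b) in dict(fl=((205,195),(240,225)),nl=((222,272),(256,300)),fr=((374,160),(408,192)),nr=((394,238),(426,266))).items():
    sub=P[a[1]:b[1],a[0]:b[0]].reshape(-1,3); L=np.c_[(sub[:,:2]-ctr)@R,sub[:,2]]
    L=L[(np.abs(L[:,1])>.122)]
    w=L[(L[:,2]>.003)&(L[:,2]<.03)]; h=L[(L[:,2]>.02)&(L[:,2]<.03)]
    print(n,len(w),"all",w.min(0).round(4),w.max(0).round(4),"head",len(h),h.min(0).round(4),h.max(0).round(4),np.median(h,0).round(4))
```

```text
[[374, 166], [397, 269], [255, 297], [237, 192]]
[[0.6451, -0.168, 0.037], [0.4701, -0.1961, 0.037], [0.4303, 0.0365, 0.037], [0.6043, 0.0653, 0.037]]
((0.5378428101539612, -0.06548669934272766), (0.18072858452796936, 0.24263589084148407), 10.21432876586914)
[[ 0.42739728  0.03788413]
 [ 0.4704241  -0.20090629]
 [ 0.64828837 -0.16885753]
 [ 0.60526156  0.06993289]]
yaw 0.1782737 10.21433
nl [0.4559 0.0173] [[267. 281.]]
nr [ 0.4899 -0.1717] [[381. 257.]]
fl [0.5858 0.0407] [[252. 203.]]
fr [ 0.6198 -0.1483] [[363. 181.]]
fl 436 all [0.0486 0.1236 0.0031] [0.0972 0.1835 0.0294] head 126 [0.0544 0.1529 0.0201] [0.0831 0.1656 0.0294] [0.0685 0.1587 0.027 ]
nl 441 all [-0.0882  0.1233  0.0031] [-0.0405  0.1702  0.0297] head 129 [-0.0776  0.1515  0.0203] [-0.0493  0.1647  0.0297] [-0.0635  0.1576  0.027 ]
fr 409 all [ 0.0527 -0.1732  0.003 ] [ 0.1029 -0.128   0.0296] head 122 [ 0.0545 -0.1661  0.0204] [ 0.083  -0.1532  0.0296] [ 0.0679 -0.1585  0.0268]
nr 443 all [-0.0851 -0.1774  0.0031] [-0.0425 -0.1287  0.0295] head 135 [-0.0811 -0.1689  0.0201] [-0.0535 -0.1554  0.0295] [-0.0671 -0.1609  0.0271]
```

```bash
cat >> h.py <<'E'
S=dict(c=np.array([.5378,-.0655]),th=np.radians(9.9))
def Rz(t): return np.array([[np.cos(t),-np.sin(t)],[np.sin(t),np.cos(t)]])
def toslab(p): p=np.asarray(p,float); return np.r_[Rz(S["th"]).T@(p[:2]-S["c"]),p[2]]
def toolR(o):
    from scipy.spatial.transform import Rotation as Ro
    return Ro.from_quat([o[1],o[2],o[3],o[0]]).as_matrix()
def st():
    from cell import observe
    s=observe(); R=toolR(s["orientation"])
    print("t",round(float(s["clock"]),2),"pos",np.round(s["tool_pos"],4),"slab",toslab(s["tool_pos"]).round(4),"yaw",np.degrees(np.arctan2(R[1,0],R[0,0])).round(2),"tilt",np.round(R[:2,2],4),"F",np.round(s["ft_force"],2),"w",np.round(s["grip_width"],4))
    return s
E
python3 - <<'E'
from h import *
st()
E
```

```text
t 0.15 pos [ 0.1844 -0.6228  0.2306] slab [-0.4439 -0.4882  0.2306] yaw 16.49 tilt [-0.0004  0.0014] F [-0.31 -0.51 -0.08] w 0.0854
```

Request:
{"method": "servo_tool", "body": {"steps": [[0,0,0,0,0,6.6,0],[0.024,-0.025,0.005,0,0,0,0],[0.024,-0.025,0.005,0,0,0,0],[0.024,-0.025,0.005,0,0,0,0],[0.024,-0.025,0.005,0,0,0,0],[0.024,-0.025,0.005,0,0,0,0],[0.024,-0.025,0.005,0,0,0,0],[0.024,-0.025,0.005,0,0,0,0],[0.024,-0.025,0.005,0,0,0,0],[0.024,-0.025,0.005,0,0,0,0],[0.024,-0.025,0.005,0,0,0,0],[0.024,-0.025,0.005,0,0,0,0],[0.024,-0.025,0.005,0,0,0,0],[0.024,-0.025,0.005,0,0,0,0],[0.024,-0.025,0.005,0,0,0,0],[0.024,-0.025,0.005,0,0,0,0],[0,0,0,0,0,0,0]], "force": 40}}

```text
clock: 1.85
tool_pos: [0.4776, -0.1864, 0.1556]
orientation: [-0.002, 0.996, 0.09, 0.001]
ft_force: [-1.6, -0.4, -0.5]
grip_width: 0.0002
```

Run:
```python
from h import *
s=st()
from cell import imaging
im=imaging.get_image("wrist"); cv2.imwrite("pics/wrist1.png",im["color"][:,:,::-1]); np.savez("wrist1.npz",**im,tool_pos=s["tool_pos"],o=s["orientation"])
```

```text
t 1.85 pos [ 0.4776 -0.1864  0.1556] slab [-0.0801 -0.1087  0.1556] yaw 10.38 tilt [0.0009 0.0032] F [-1.59 -0.44 -0.51] w 0.0002
```

View pics/wrist1.png

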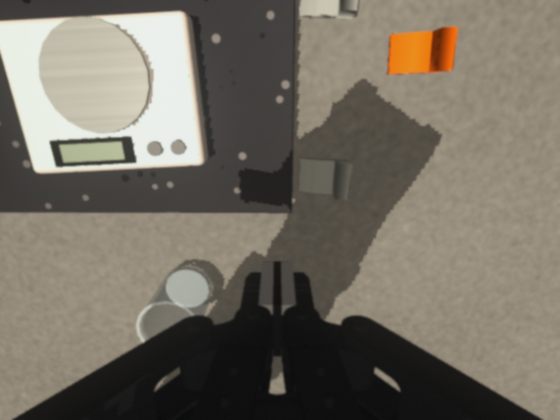

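The wrist view shows the slab's near right corner at (292,212), its wedge at (325,178), an orange decoy at (425,52) and the beaker at (175,305). I'll check the corner point against this view.

```bash
cat >> h.py <<'E'
def wristT(d):
    T=np.eye(4); T[:3,:3]=toolR(d["o"] if "o" in d else d["orientation"]); T[:3,3]=d["tool_pos"]
    return T@d["hand_eye"]
E
python3 - <<'E'
from h import *
d=load("wrist1"); T=wristT(d)
W=onplane(d,[(292,212),(20,212),(298,20)],.037,T)
for w in W: print(w.round(4),toslab(w).round(4))
a=W[0]-W[1]; print(np.degrees(np.arctan2(a[0],-a[1])), np.degrees(np.arctan2(*(W[2]-W[0])[[1,0]])))
st()
E
```

```text
[ 0.4724 -0.1989  0.037 ] [-0.0873 -0.1202  0.037 ]
[0.4333 0.0133 0.037 ] [-0.0894  0.0956  0.037 ]
[ 0.6065 -0.1765  0.037 ] [ 0.0486 -0.1212  0.037 ]
10.443202093559792 9.483469005167626
t 1.9 pos [ 0.476  -0.1892  0.1558] slab [-0.0822 -0.1112  0.1558] yaw 10.2 tilt [-0.0002  0.0013] F [-0.6  -0.84  0.48] w -0.0001
```

Request:
{"method": "servo_tool", "body": {"steps": [[0.005,-0.005,0.01,0,0,0,0],[0.006,-0.006,0.022,0,0,0,0],[0.006,-0.006,0.022,0,0,0,0],[0,0,0.022,0,0,0,0],[0,0,0.02,0,0,0,0],[0,0,0.01,0,0,0,0],[0,0,0,0,0,0,0]]}}

```text
clock: 2.6
tool_pos: [0.4872, -0.1729, 0.0489]
orientation: [-0.0, 0.996, 0.085, -0.001]
ft_force: [-0.7, -0.1, 0.1]
grip_width: 0.0001
```

```bash
python3 -c "
from h import *
st()"
```

```text
t 2.6 pos [ 0.4872 -0.1729  0.0489] slab [-0.0683 -0.0971  0.0489] yaw 9.79 tilt [-0.003   0.0005] F [-0.74 -0.07  0.11] w 0.0001
```

Request:
{"method": "servo_tool", "body": {"steps": [[0.001,0,0.005,0,0,0,0],[0.001,0,0.004,0,0,0,0],[0,0,0.002,0,0,0,0],[0,0,0,0,0,0,0]]}}

```text
clock: 3.0
tool_pos: [0.4907, -0.172, 0.0395]
orientation: [0.0, 0.996, 0.086, 0.0]
ft_force: [-0.9, -0.1, 0.4]
grip_width: -0.0004
```

Request:
{"method": "servo_tool", "body": {"steps": [[0,0,0.001,0,0,0,0],[0,0,0,0,0,0,0]]}}

```text
clock: 3.2
tool_pos: [0.4907, -0.172, 0.0385]
orientation: [0.0, 0.996, 0.086, 0.0]
ft_force: [-0.3, -0.0, 0.0]
grip_width: 0.0003
```

Request:
{"method": "servo_tool", "body": {"steps": [[0,0,0.001,0,0,0,0],[0,0,0,0,0,0,0]]}}

```text
clock: 3.4
tool_pos: [0.4906, -0.172, 0.0373]
orientation: [-0.0, 0.996, 0.086, -0.0]
ft_force: [-0.4, 0.1, -0.5]
grip_width: -0.0004
```

Request:
{"method": "servo_tool", "body": {"steps": [[0,0,0.001,0,0,0,0],[0,0,0,0,0,0,0]]}}

```text
clock: 3.6
tool_pos: [0.4906, -0.1721, 0.0369]
orientation: [0.0, 0.996, 0.086, 0.0]
ft_force: [-1.2, -0.0, 5.8]
grip_width: 0.0003
```

Request:
{"method": "servo_tool", "body": {"steps": [[0,0,0.001,0,0,0,0],[0,0,0,0,0,0,0]]}}

```text
clock: 3.8
tool_pos: [0.4907, -0.172, 0.0368]
orientation: [0.0, 0.996, 0.086, 0.0]
ft_force: [-3.3, 1.4, 16.8]
grip_width: -0.0001
```

Near right is firm: 17 N at z = 36.8 mm, with no sinking. Far right is next.

Request:
{"method": "servo_tool", "body": {"steps": [[0,0,-0.006,0,0,0,0],[0,0,-0.01,0,0,0,0],[0.02,0,0,0,0,0,0],[0.035,0,0,0,0,0,0],[0.04,0,0,0,0,0,0],[0.025,0,0,0,0,0,0],[0.012,0,0.004,0,0,0,0],[0,0,0.006,0,0,0,0],[0,0,0.003,0,0,0,0],[0,0,0,0,0,0,0]]}}

```text
clock: 4.8
tool_pos: [0.6188, -0.1498, 0.0376]
orientation: [-0.0, 0.996, 0.086, -0.001]
ft_force: [-0.3, -0.0, -0.1]
grip_width: 0.0001
```

Request:
{"method": "servo_tool", "body": {"steps": [[0,0,0.001,0,0,0,0],[0,0,0,0,0,0,0]]}}

```text
clock: 5.0
tool_pos: [0.62, -0.1498, 0.0374]
orientation: [-0.0, 0.996, 0.086, -0.0]
ft_force: [0.1, 0.1, -0.5]
grip_width: -0.0001
```

Request:
{"method": "servo_tool", "body": {"steps": [[0,0,0.001,0,0,0,0],[0,0,0,0,0,0,0]]}}

```text
clock: 5.2
tool_pos: [0.6204, -0.1497, 0.0371]
orientation: [0.0, 0.996, 0.086, -0.0]
ft_force: [-1.7, 0.4, 4.5]
grip_width: -0.0003
```

Request:
{"method": "servo_tool", "body": {"steps": [[0,0,0.001,0,0,0,0],[0,0,0,0,0,0,0]]}}

```text
clock: 5.4
tool_pos: [0.6204, -0.1497, 0.037]
orientation: [0.0, 0.996, 0.086, 0.0]
ft_force: [-3.0, 0.1, 11.3]
grip_width: 0.0
```

Far right is firm too (11 N, 0.1 mm). I'll cross to far left above the balance.

Request:
{"method": "servo_tool", "body": {"steps": [[0,0,-0.008,0,0,0,0],[0,0,-0.022,0,0,0,0],[0,0,-0.022,0,0,0,0],[0,-0.022,-0.005,0,0,0,0],[0,-0.04,0,0,0,0,0],[0,-0.045,0,0,0,0,0],[0,-0.045,0,0,0,0,0],[0,-0.028,0.005,0,0,0,0],[0,-0.012,0.02,0,0,0,0],[0,0,0.02,0,0,0,0],[0,0,0.008,0,0,0,0],[0,0,0,0,0,0,0]]}}

```text
clock: 6.6
tool_pos: [0.5869, 0.0393, 0.0385]
orientation: [0.0, 0.996, 0.086, -0.001]
ft_force: [-0.4, -0.3, 0.6]
grip_width: 0.0
```

Request:
{"method": "servo_tool", "body": {"steps": [[0,0,0.001,0,0,0,0],[0,0,0,0,0,0,0]]}}

```text
clock: 6.8
tool_pos: [0.5884, 0.0392, 0.0392]
orientation: [0.0, 0.996, 0.086, 0.001]
ft_force: [0.2, -0.5, 0.7]
grip_width: -0.0003
```

```bash
python3 -c "
from h import *
st()"
```

```text
t 6.8 pos [0.5884 0.0392 0.0392] slab [0.0679 0.0944 0.0392] yaw 9.83 tilt [ 0.0016 -0.0001] F [ 0.17 -0.48  0.67] w -0.0003
```

Request:
{"method": "servo_tool", "body": {"steps": [[0,0,0.001,0,0,0,0],[0,0,0.001,0,0,0,0],[0,0,0,0,0,0,0]]}}

```text
clock: 7.1
tool_pos: [0.5881, 0.0396, 0.037]
orientation: [0.0, 0.996, 0.086, 0.001]
ft_force: [0.1, -0.7, 4.5]
grip_width: -0.0003
```

Request:
{"method": "servo_tool", "body": {"steps": [[0,0,0.001,0,0,0,0],[0,0,0,0,0,0,0]]}}

```text
clock: 7.3
tool_pos: [0.5881, 0.0396, 0.0369]
orientation: [-0.0, 0.996, 0.086, 0.001]
ft_force: [-2.5, 0.9, 12.8]
grip_width: -0.0002
```

Request:
{"method": "servo_tool", "body": {"steps": [[0,0,0.001,0,0,0,0],[0,0,0,0,0,0,0]]}}

```text
clock: 7.5
tool_pos: [0.5882, 0.0396, 0.0368]
orientation: [-0.0, 0.996, 0.086, 0.001]
ft_force: [-4.3, -0.8, 18.7]
grip_width: -0.0003
```

Far left is firm (19 N, 0.2 mm). That leaves near left, which I'll press to confirm.

Request:
{"method": "servo_tool", "body": {"steps": [[0,0,-0.008,0,0,0,0],[0,0,-0.012,0,0,0,0],[-0.022,-0.001,0,0,0,0,0],[-0.036,0,0,0,0,0,0],[-0.04,0,0,0,0,0,0],[-0.025,0,0,0,0,0,0],[-0.011,0,0.004,0,0,0,0],[0,0,0.008,0,0,0,0],[0,0,0.003,0,0,0,0],[0,0,0,0,0,0,0]]}}

```text
clock: 8.5
tool_pos: [0.4567, 0.018, 0.0389]
orientation: [-0.0, 0.996, 0.086, 0.0]
ft_force: [-0.6, 1.2, -0.5]
grip_width: 0.0001
```

Request:
{"method": "servo_tool", "body": {"steps": [[0,0,0.001,0,0,0,0],[0,0,0.001,0,0,0,0],[0,0,0,0,0,0,0]]}}

```text
clock: 8.8
tool_pos: [0.4558, 0.0179, 0.0372]
orientation: [0.0, 0.996, 0.086, 0.0]
ft_force: [0.7, -0.2, 0.2]
grip_width: -0.0003
```

Request:
{"method": "servo_tool", "body": {"steps": [[0,0,0.001,0,0,0,0],[0,0,0,0,0,0,0]]}}

```text
clock: 9.0
tool_pos: [0.4557, 0.0179, 0.0364]
orientation: [0.0, 0.996, 0.086, 0.0]
ft_force: [0.1, -0.1, 2.0]
grip_width: 0.0001
```

Request:
{"method": "servo_tool", "body": {"steps": [[0,0,0.001,0,0,0,0],[0,0,0,0,0,0,0]]}}

```text
clock: 9.2
tool_pos: [0.4555, 0.018, 0.0354]
orientation: [-0.0, 0.996, 0.086, 0.0]
ft_force: [-0.3, 0.5, 2.5]
grip_width: -0.0001
```

Near left is giving. I'll follow it down to its stop to be sure.

Request:
{"method": "servo_tool", "body": {"steps": [[0,0,0.001,0,0,0,0],[0,0,0.001,0,0,0,0],[0,0,0,0,0,0,0]]}}

```text
clock: 9.5
tool_pos: [0.4551, 0.0181, 0.0334]
orientation: [-0.0, 0.996, 0.086, -0.0]
ft_force: [-1.2, 2.8, 3.5]
grip_width: -0.0
```

Request:
{"method": "servo_tool", "body": {"steps": [[0,0,0.001,0,0,0,0],[0,0,0.001,0,0,0,0],[0,0,0,0,0,0,0]]}}

```text
clock: 9.8
tool_pos: [0.4549, 0.0183, 0.0315]
orientation: [-0.0, 0.996, 0.086, -0.001]
ft_force: [-2.2, 1.7, 5.8]
grip_width: 0.0002
```

Near left gives: it sank 5.5 mm at 5.8 N. I'll lift off, move outside its wedge and look.

Request:
{"method": "servo_tool", "body": {"steps": [[0,0,-0.003,0,0,0,0],[0,0,-0.006,0,0,0,0],[0,0,-0.02,0,0,0,0],[0,-0.02,-0.03,0,0,0,0],[0,-0.035,-0.02,0,0,0,0],[0,-0.035,0,0,0,0,0],[0,-0.01,0,0,0,0,0],[0,0,0,0,0,0,0],[0,0,0,0,0,0,0]]}}

```text
clock: 10.7
tool_pos: [0.4384, 0.1152, 0.1103]
orientation: [0.001, 0.996, 0.086, 0.0]
ft_force: [0.2, 0.4, 0.2]
grip_width: 0.0
```

Run:
```python
from h import *
s=st()
from cell import imaging
im=imaging.get_image("wrist"); cv2.imwrite("pics/wrist2.png",im["color"][:,:,::-1]); np.savez("wrist2.npz",**im,tool_pos=s["tool_pos"],o=s["orientation"])
```

```text
t 10.7 pos [0.4384 0.1152 0.1103] slab [-0.0668  0.1951  0.1103] yaw 9.84 tilt [ 0.0002 -0.001 ] F [0.22 0.41 0.17] w 0.0
```

View pics/wrist2.png

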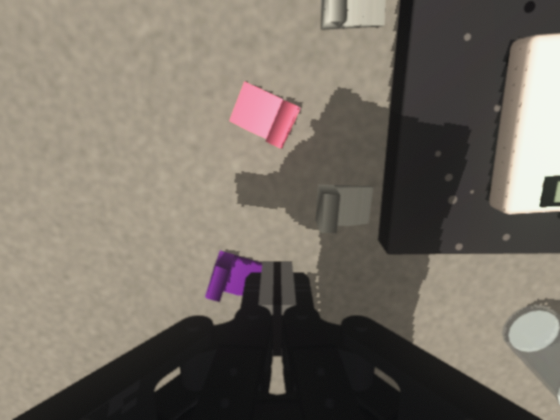

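The wrist view shows the near left wedge at (345,207), in shadow, with its head at (328,208). The purple decoy is at (235,275), close to the gripper's path, and the pink one is at (265,115). I'll measure all three.

Run:
```python
from h import *
def pts(im,T):
    z=im["z_map"]; u,v=np.meshgrid(np.arange(560),np.arange(420))
    p=cv2.undistortPoints(np.c_[u.ravel(),v.ravel()].astype(float).reshape(-1,1,2),K(im),im["D"]).reshape(-1,2)
    zz=z.ravel(); P=np.c_[p[:,0]*zz,-p[:,1]*zz,-zz]@T[:3,:3].T+T[:3,3]
    return np.c_[(P[:,:2]-S["c"])@Rz(S["th"]),P[:,2]].reshape(420,560,3)
t=load("top0"); P=pts(t,t["world_from_camera"]); hsv=cv2.cvtColor(t["color"],cv2.COLOR_RGB2HSV)
for n,(u0,u1,v0,v1) in dict(pink=(180,220,240,270),purple=(175,218,315,345)).items():
    m=hsv[v0:v1,u0:u1,1]>110; q=P[v0:v1,u0:u1][m]; print(n,len(q),np.percentile(q,2,axis=0).round(4),np.percentile(q,98,axis=0).round(4))
d=load("wrist2"); Q=pts(d,wristT(d)); hsv=cv2.cvtColor(d["color"],cv2.COLOR_RGB2HSV)
for n,(u0,u1,v0,v1) in dict(pink=(220,310,70,155),purple=(200,275,240,310)).items():
    m=hsv[v0:v1,u0:u1,1]>110; q=Q[v0:v1,u0:u1][m]; q=q[q[:,2]>0.002]; print("w",n,len(q),np.percentile(q,2,axis=0).round(4),np.percentile(q,98,axis=0).round(4))
q=Q[175:240,308:372].reshape(-1,3); h=q[(q[:,2]>.024)&(q[:,2]<.031)]; print("head top",len(h),np.percentile(h,2,axis=0).round(4),np.percentile(h,98,axis=0).round(4))
r=cv2.minAreaRect(h[:,:2].astype(np.float32)); print(r)
tg=q[(q[:,2]>.004)&(q[:,2]<.013)]; print("tongue",np.percentile(tg,2,axis=0).round(4),np.percentile(tg,98,axis=0).round(4))
sl=Q[:260,375:470].reshape(-1,3); sl=sl[(sl[:,2]>.034)&(sl[:,2]<.04)]; print("slab",len(sl),sl.min(0),sl.max(0))
m=(Q[:,:,2]>.034)&(Q[:,:,2]<.04)
for v in (60,120,180,230):
    i=np.where(m[v,370:])[0][0]; print(v,Q[v,370+i].round(4))
v=cv2.resize(d["color"][150:320,180:420],None,fx=3,fy=3,interpolation=cv2.INTER_CUBIC); cv2.imwrite("pics/crop2.png",cv2.convertScaleAbs(v[:,:,::-1],alpha=1.6))
```

```text
pink 313 [-0.0171  0.1811  0.0048] [0.0176 0.2224 0.03  ]
purple 472 [-0.1389  0.2054  0.0046] [-0.1063  0.2436  0.0295]
w pink 772 [-0.0159  0.1843  0.0257] [0.0093 0.2002 0.0289]
w purple 1511 [-0.1343  0.2085  0.0038] [-0.0595  0.2457  0.1212]
head top 721 [-0.0769  0.1535  0.0247] [-0.0496  0.1653  0.0286]
((-0.06328128278255463, 0.1592676341533661), (0.012372908182442188, 0.028300650417804718), 88.0029296875)
tongue [-0.0776  0.1261  0.0049] [-0.0495  0.1654  0.0128]
slab 18095 [-0.08929797  0.06365386  0.03401309] [0.0633115  0.12167712 0.03986926]
60 [0.0331 0.121  0.0347]
120 [-0.0005  0.1201  0.0349]
180 [-0.0374  0.1212  0.0373]
230 [-0.0728  0.1207  0.0343]
```

View pics/crop2.png

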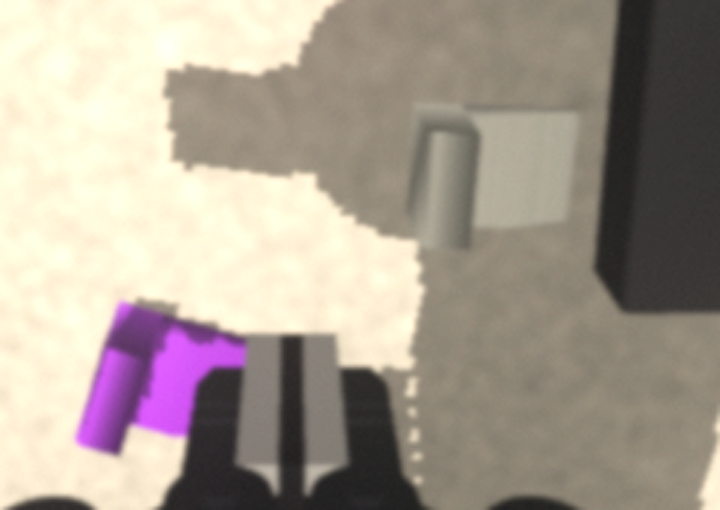

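The wedge is straight to within 2°, with its head centre at slab x = −63 mm and the back at y = 165 mm. Both decoys stay more than 30 mm from the finger path. I'll descend behind the head.

Request:
{"method": "servo_tool", "body": {"steps": [[0.002,0,0.01,0,0,0,0],[0.002,0,0.02,0,0,0,0],[0,0,0.025,0,0,0,0],[0,0,0.022,0,0,0,0],[0,0,0.015,0,0,0,0],[0,0,0.008,0,0,0,0],[0,0,0,0,0,0,0],[0,0,0,0,0,0,0]]}}

```text
clock: 11.55
tool_pos: [0.4423, 0.1159, 0.0099]
orientation: [0.001, 0.996, 0.085, -0.0]
ft_force: [-0.2, -0.7, 1.3]
grip_width: -0.0004
```

```bash
python3 -c "
from h import *
st()
from cell import imaging
im=imaging.get_image('side'); cv2.imwrite('pics/side3.png',cv2.resize(im['color'][200:330,210:420],None,fx=3.5,fy=3.5)[:,:,::-1])"
```

```text
t 11.55 pos [0.4423 0.1159 0.0099] slab [-0.0629  0.1951  0.0099] yaw 9.8 tilt [-0.0006 -0.0011] F [-0.24 -0.67  1.33] w -0.0004
```

View pics/side3.png

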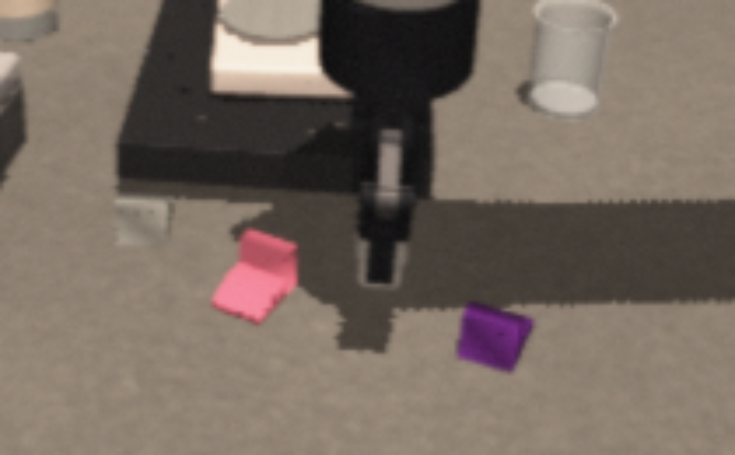

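The closed fingers stand behind the head, clear of pink (255,275) and purple (495,335) in the crop. Now I push slowly along −y of the slab.

Request:
{"method": "servo_tool", "body": {"steps": [[0,0.004,0,0,0,0,0],[0,0.005,0,0,0,0,0],[0,0.004,0,0,0,0,0],[0,0.003,0,0,0,0,0],[0,0.003,0,0,0,0,0],[0,0,0,0,0,0,0]]}}

```text
clock: 12.2
tool_pos: [0.4456, 0.0978, 0.0104]
orientation: [0.0, 0.996, 0.086, 0.0]
ft_force: [0.0, -0.4, -0.6]
grip_width: 0.0002
```

Request:
{"method": "servo_tool", "body": {"steps": [[0,0.003,0,0,0,0,0],[0,0.003,0,0,0,0,0],[0,0.003,0,0,0,0,0],[0,0,0,0,0,0,0]]}}

```text
clock: 12.6
tool_pos: [0.4472, 0.0887, 0.0103]
orientation: [0.0, 0.996, 0.086, 0.0]
ft_force: [1.1, -0.2, -1.3]
grip_width: -0.0001
```

```bash
python3 -c "
from h import *
s=st()
from cell import imaging
im=imaging.get_image('wrist'); cv2.imwrite('pics/wrist4.png',im['color'][:,:,::-1])
np.savez('wrist4.npz',**im,tool_pos=s['tool_pos'],o=s['orientation'])"
```

```text
t 12.6 pos [0.4472 0.0887 0.0103] slab [-0.0627  0.1675  0.0103] yaw 9.84 tilt [ 0.0003 -0.0006] F [ 1.1  -0.21 -1.33] w -0.0001
```

View pics/wrist4.png

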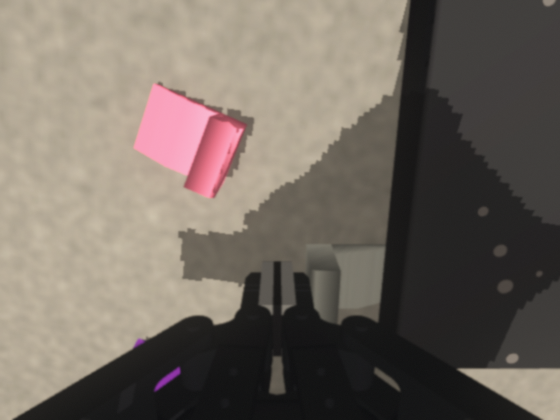

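The finger is against the head at (320,280), and the tongue tip at (385,270) is entering under the slab edge. I'll keep pushing.

Request:
{"method": "servo_tool", "body": {"steps": [[0,0.003,0,0,0,0,0],[0,0.003,0,0,0,0,0],[0,0.003,0,0,0,0,0],[0,0.003,0,0,0,0,0],[0,0,0,0,0,0,0]]}}

```text
clock: 13.15
tool_pos: [0.4493, 0.0768, 0.0103]
orientation: [0.0, 0.996, 0.086, 0.0]
ft_force: [0.2, 0.0, -0.4]
grip_width: 0.0
```

Request:
{"method": "servo_tool", "body": {"steps": [[0,0.002,0,0,0,0,0],[0,0.002,0,0,0,0,0],[0,0,0,0,0,0,0]]}}

```text
clock: 13.45
tool_pos: [0.4499, 0.0733, 0.0104]
orientation: [0.0, 0.996, 0.086, 0.0]
ft_force: [-0.6, -0.1, -0.2]
grip_width: 0.0
```

```bash
python3 -c "
from h import *
s=st()
from cell import imaging
im=imaging.get_image('wrist'); cv2.imwrite('pics/wrist5.png',im['color'][:,:,::-1])
np.savez('wrist5.npz',**im,tool_pos=s['tool_pos'],o=s['orientation'])"
```

```text
t 13.45 pos [0.4499 0.0733 0.0104] slab [-0.0627  0.1518  0.0104] yaw 9.86 tilt [ 0.0002 -0.0002] F [-0.59 -0.14 -0.23] w 0.0
```

View pics/wrist5.png

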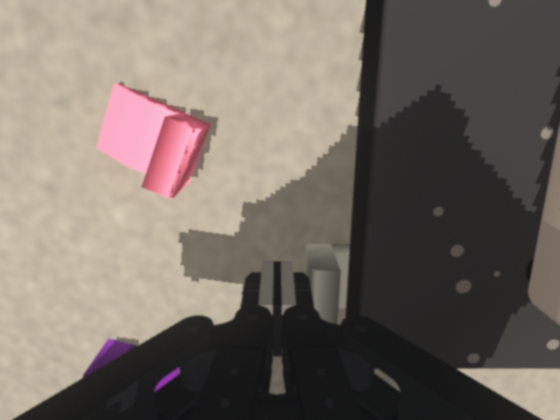

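The wedge follows the finger, and about 10 mm of tongue still shows at (343,275).

Request:
{"method": "servo_tool", "body": {"steps": [[0,0.002,0,0,0,0,0],[0,0.002,0,0,0,0,0],[0,0,0,0,0,0,0]]}}

```text
clock: 13.8
tool_pos: [0.4506, 0.0693, 0.0103]
orientation: [0.0, 0.996, 0.086, 0.0]
ft_force: [-0.5, -0.7, -0.2]
grip_width: -0.0001
```

Request:
{"method": "servo_tool", "body": {"steps": [[0,0.002,0,0,0,0,0],[0,0,0,0,0,0,0]]}}

```text
clock: 14.0
tool_pos: [0.4509, 0.0674, 0.0103]
orientation: [0.0, 0.996, 0.086, 0.0]
ft_force: [0.7, -0.3, 0.6]
grip_width: -0.0001
```

Request:
{"method": "servo_tool", "body": {"steps": [[0,0.0015,0,0,0,0,0],[0,0,0,0,0,0,0]]}}

```text
clock: 14.2
tool_pos: [0.4509, 0.067, 0.0103]
orientation: [-0.001, 0.996, 0.087, -0.0]
ft_force: [0.2, 2.4, 0.7]
grip_width: -0.0003
```

Request:
{"method": "servo_tool", "body": {"steps": [[0,0.001,0,0,0,0,0],[0,0,0,0,0,0,0]]}}

```text
clock: 14.4
tool_pos: [0.4508, 0.0669, 0.0103]
orientation: [-0.001, 0.996, 0.087, -0.0]
ft_force: [-0.1, 4.8, 1.1]
grip_width: 0.0
```

```bash
python3 -c "
from h import *
s=st()
from cell import imaging
im=imaging.get_image('wrist'); cv2.imwrite('pics/wrist6.png',im['color'][:,:,::-1])
cv2.imwrite('pics/crop6.png',cv2.convertScaleAbs(cv2.resize(im['color'][220:330,260:420],None,fx=4,fy=4,interpolation=cv2.INTER_CUBIC)[:,:,::-1],alpha=1.6))
np.savez('wrist6.npz',**im,tool_pos=s['tool_pos'],o=s['orientation'])"
```

```text
t 14.4 pos [0.4508 0.0669 0.0103] slab [-0.0629  0.1454  0.0103] yaw 9.98 tilt [-0.0012  0.0024] F [-0.11  4.77  1.06] w 0.0
```

View pics/crop6.png

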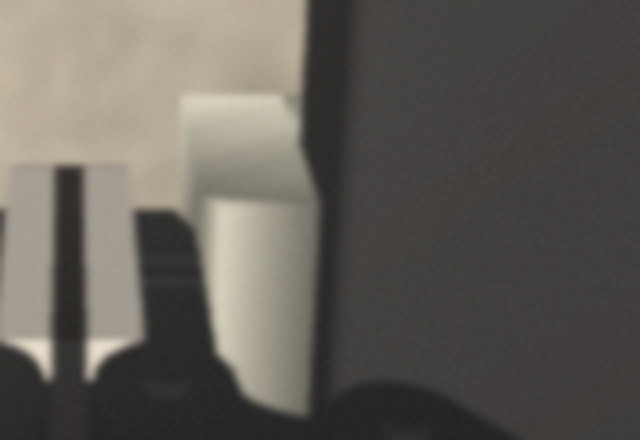

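The force is rising with no more travel, so the head meets the slab edge. I'll push a little more to square it, staying well under 25 N.

Request:
{"method": "servo_tool", "body": {"steps": [[0,0.001,0,0,0,0,0],[0,0.001,0,0,0,0,0],[0,0,0,0,0,0,0]]}}

```text
clock: 14.75
tool_pos: [0.4508, 0.0668, 0.0104]
orientation: [-0.003, 0.996, 0.088, -0.001]
ft_force: [-0.4, 8.9, 2.8]
grip_width: -0.0
```

Request:
{"method": "servo_tool", "body": {"steps": [[0,-0.004,0,0,0,0,0],[0,-0.008,0,0,0,0,0],[0,-0.02,0,0,0,0,0],[0,-0.02,-0.03,0,0,0,0],[0,0,-0.04,0,0,0,0],[-0.03,0,-0.03,0,0,0,0],[-0.02,0,0,0,0,0,0],[0,0,0,0,0,0,0],[0,0,0,0,0,0,0]]}}

```text
clock: 15.65
tool_pos: [0.394, 0.106, 0.1104]
orientation: [0.0, 0.996, 0.086, 0.001]
ft_force: [0.3, -0.1, -0.5]
grip_width: 0.0001
```

```bash
python3 -c "
from h import *
s=st()
from cell import imaging
im=imaging.get_image('wrist'); cv2.imwrite('pics/wrist7.png',im['color'][:,:,::-1])
np.savez('wrist7.npz',**im,tool_pos=s['tool_pos'],o=s['orientation'])
im=imaging.get_image('top'); cv2.imwrite('pics/top7.png',cv2.resize(im['color'][150:350,180:440],None,fx=3,fy=3,interpolation=cv2.INTER_CUBIC)[:,:,::-1]);np.savez('top7.npz',**im)
"
```

```text
t 15.65 pos [0.394  0.106  0.1104] slab [-0.1122  0.1937  0.1104] yaw 9.88 tilt [ 0.0012 -0.0002] F [ 0.29 -0.13 -0.5 ] w 0.0001
```

View pics/wrist7.png

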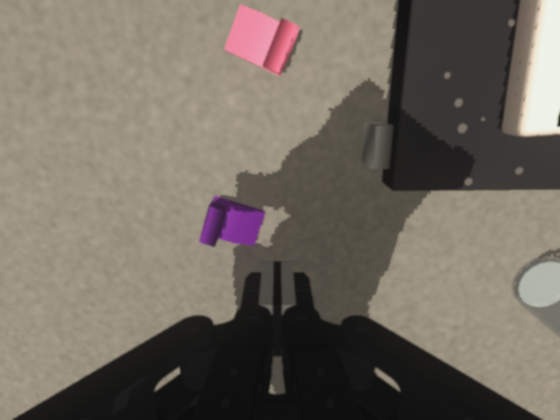

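View pics/top7.png

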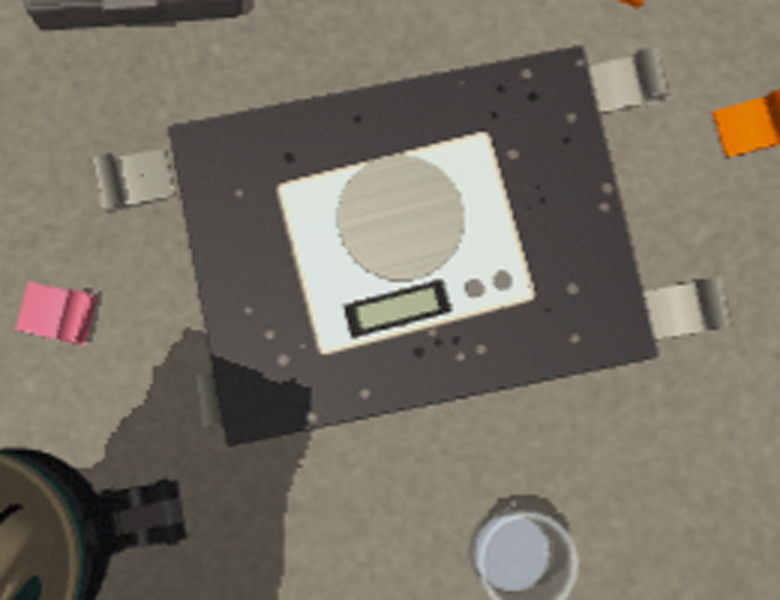

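The head now lies at the slab edge, at (378,146) in the wrist view and (208,398) in the top crop. The slab, balance and decoys look unmoved. I'll put numbers on the gap and squareness.

Run:
```python
from h import *
d=load("wrist7"); T=wristT(d)
z=d["z_map"]; u,v=np.meshgrid(np.arange(560),np.arange(420))
p=cv2.undistortPoints(np.c_[u.ravel(),v.ravel()].astype(float).reshape(-1,1,2),K(d),d["D"]).reshape(-1,2)
zz=z.ravel(); P=np.c_[p[:,0]*zz,-p[:,1]*zz,-zz]@T[:3,:3].T+T[:3,3]
Q=np.c_[(P[:,:2]-S["c"])@Rz(S["th"]),P[:,2]].reshape(420,560,3)
q=Q[115:178,355:400].reshape(-1,3); h=q[(q[:,2]>.023)&(q[:,2]<.031)&(q[:,1]>.115)]
print("head",len(h),np.percentile(h,2,axis=0).round(4),np.percentile(h,98,axis=0).round(4),cv2.minAreaRect(h[:,:2].astype(np.float32)))
for vv in (80,100,125,135,145,155,165,178):
    row=Q[vv]; m=(row[:,2]>.0345)&(row[:,2]<.041)&(u[vv]>370); b=(row[:,2]>.023)&(row[:,2]<.031)&(u[vv]>355)&(u[vv]<400)
    print(vv,"slab edge y",row[m][0].round(4) if m.any() else None,"head y",(row[b][:,1].min().round(4),row[b][:,1].max().round(4)) if b.any() else None)
cv2.imwrite("pics/crop7.png",cv2.convertScaleAbs(cv2.resize(d["color"][100:200,330:430],None,fx=5.5,fy=5.5,interpolation=cv2.INTER_CUBIC)[:,:,::-1],alpha=2.2))
a=load("top0")["color"].astype(int); b=load("top7")["color"].astype(int); df=np.abs(a-b).max(2)>40
n,l,s_,c=cv2.connectedComponentsWithStats(df.astype(np.uint8)); print([s_[i].tolist() for i in range(1,n) if s_[i][4]>6])
```

```text
head 1070 [-0.0797  0.1197  0.0239] [-0.0464  0.1325  0.0304] ((-0.06348183751106262, 0.12621040642261505), (0.0407114215195179, 0.013502360321581364), 0.31114134192466736)
80 slab edge y [-0.023   0.1203  0.0351] head y (np.float64(0.12), np.float64(0.1204))
100 slab edge y [-0.0342  0.1203  0.0356] head y (np.float64(0.1201), np.float64(0.1205))
125 slab edge y [-0.0487  0.1201  0.0361] head y (np.float64(0.12), np.float64(0.1325))
135 slab edge y [-0.0548  0.1197  0.035 ] head y (np.float64(0.1198), np.float64(0.1327))
145 slab edge y [-0.0607  0.1201  0.0363] head y (np.float64(0.1206), np.float64(0.1324))
155 slab edge y [-0.0671  0.1208  0.0351] head y (np.float64(0.1206), np.float64(0.1329))
165 slab edge y [-0.0733  0.1205  0.036 ] head y (np.float64(0.1206), np.float64(0.1326))
178 slab edge y [-0.082   0.1204  0.0346] head y (np.float64(0.1204), np.float64(0.1208))
[[0, 259, 291, 161, 16347], [82, 323, 6, 6, 11], [90, 323, 11, 6, 30], [108, 329, 8, 5, 21], [58, 330, 63, 90, 2488], [129, 340, 5, 3, 9], [49, 343, 14, 10, 57], [56, 351, 9, 9, 33], [73, 352, 6, 6, 21], [73, 355, 10, 12, 44], [47, 357, 7, 11, 30], [53, 359, 4, 5, 11], [0, 361, 5, 5, 9], [0, 361, 11, 16, 53], [64, 365, 8, 7, 26], [52, 367, 7, 4, 11], [28, 369, 15, 4, 34], [9, 371, 5, 5, 13], [68, 371, 6, 3, 8], [55, 373, 3, 5, 10], [17, 375, 6, 7, 15], [31, 375, 9, 10, 33], [59, 376, 6, 6, 13], [2, 383, 5, 4, 12], [57, 384, 10, 11, 31], [45, 386, 5, 3, 10], [47, 399, 5, 8, 19], [525, 409, 35, 11, 249], [29, 415, 3, 5, 10]]
```

View pics/crop7.png

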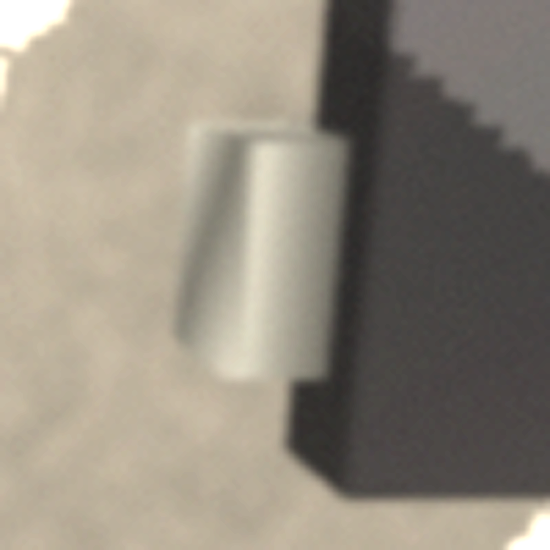

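The head is flush and square: its back is at y ≈ 132.6 mm, against an edge at 120.3 mm plus the 12 mm head, with no gap along the head. Now I press the corner once more.

Request:
{"method": "servo_tool", "body": {"steps": [[0.008,0.016,0,0,0,0,0],[0.016,0.034,0,0,0,0,0],[0.016,0.034,0.01,0,0,0,0],[0.006,0.014,0.02,0,0,0,0],[0,0,0.022,0,0,0,0],[0,0,0.014,0,0,0,0],[0,0,0.004,0,0,0,0],[0,0,0,0,0,0,0],[0,0,0,0,0,0,0]]}}

```text
clock: 16.65
tool_pos: [0.4561, 0.0171, 0.0405]
orientation: [0.0, 0.996, 0.086, 0.0]
ft_force: [0.7, 0.5, 0.4]
grip_width: -0.0
```

Request:
{"method": "servo_tool", "body": {"steps": [[0,0,0.001,0,0,0,0],[0,0,0.001,0,0,0,0],[0,0,0,0,0,0,0]]}}

```text
clock: 16.95
tool_pos: [0.4558, 0.0175, 0.0386]
orientation: [-0.0, 0.996, 0.086, 0.0]
ft_force: [0.0, -0.1, 0.6]
grip_width: -0.0
```

```bash
python3 -c "
from h import *
st()"
```

```text
t 16.95 pos [0.4558 0.0175 0.0386] slab [-0.0665  0.0959  0.0386] yaw 9.91 tilt [0.0007 0.0001] F [ 0.05 -0.08  0.59] w -0.0
```

Request:
{"method": "servo_tool", "body": {"steps": [[0,0,0.001,0,0,0,0],[0,0,0.001,0,0,0,0],[0,0,0,0,0,0,0]]}}

```text
clock: 17.25
tool_pos: [0.4556, 0.0174, 0.0367]
orientation: [-0.0, 0.996, 0.086, 0.0]
ft_force: [-0.8, 0.8, 5.7]
grip_width: 0.0001
```

Request:
{"method": "servo_tool", "body": {"steps": [[0,0,0.001,0,0,0,0],[0,0,0,0,0,0,0]]}}

```text
clock: 17.45
tool_pos: [0.4557, 0.0174, 0.0366]
orientation: [-0.001, 0.996, 0.086, 0.001]
ft_force: [-2.5, 0.9, 18.2]
grip_width: -0.0003
```

Request:
{"method": "servo_tool", "body": {"steps": [[0,0,0.0005,0,0,0,0],[0,0,0,0,0,0,0]]}}

```text
clock: 17.65
tool_pos: [0.4557, 0.0174, 0.0366]
orientation: [-0.001, 0.996, 0.086, 0.001]
ft_force: [-4.4, 0.9, 24.6]
grip_width: 0.0001
```

Firm: 18–25 N at z = 36.6 mm. I'll lift clear and do a final look.

Request:
{"method": "servo_tool", "body": {"steps": [[0,0,-0.004,0,0,0,0],[0,0,-0.01,0,0,0,0],[0,0,-0.03,0,0,0,0],[0,0,-0.04,0,0,0,0],[-0.03,0,-0.03,0,0,0,0],[-0.04,0,-0.02,0,0,0,0],[-0.04,0,-0.01,0,0,0,0],[0,0,0,0,0,0,0],[0,0,0,0,0,0,0]]}}

```text
clock: 18.55
tool_pos: [0.3472, -0.0013, 0.1794]
orientation: [-0.0, 0.996, 0.086, 0.001]
ft_force: [-0.1, 1.0, 0.1]
grip_width: 0.0001
```

Run:
```python
from h import *
s=st()
from cell import imaging
im=imaging.get_image('top'); np.savez('top8.npz',**im)
w=imaging.get_image('wrist')
cv2.imwrite('pics/top8.png',im['color'][:,:,::-1]);cv2.imwrite('pics/wrist8.png',w['color'][:,:,::-1])
```

```text
t 18.55 pos [ 0.3472 -0.0013  0.1794] slab [-0.1767  0.096   0.1794] yaw 9.88 tilt [0.0014 0.001 ] F [-0.11  0.99  0.07] w 0.0001
```

View pics/top8.png

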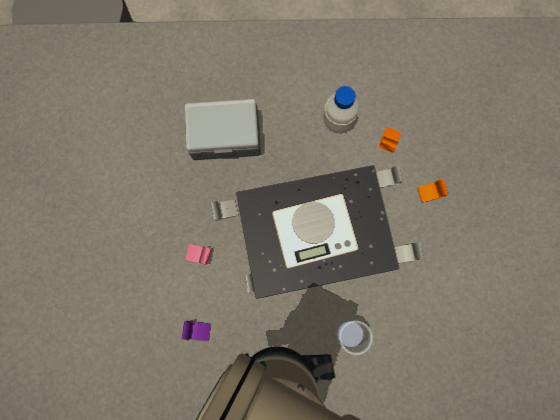

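View pics/wrist8.png

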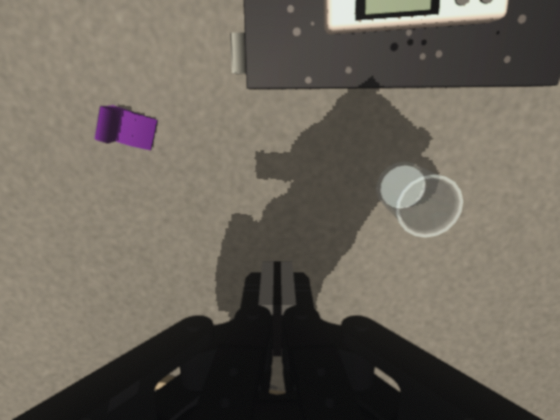

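The near left wedge is still flush: (249,284) in the top view, (238,52) in the wrist view. Everything else is at its starting pixels, and the arm is clear.

```bash
python3 -c "
from cell import hand_in
print(hand_in())"
```

```text
the job is handed in; nothing more can be done
None
```

The rocking corner was the near left one. Its wedge is now pushed in with the head flat on the slab's edge, and the corner stands firm. The job was handed in at about 18.7 s.

- **Finding the corner:** near right (17 N), far right (11 N) and far left (19 N) each moved only about 0.1–0.2 mm. I pressed far right only to 11 N, short of the 15 N at which the firm corners are specified. Near left sank about 5.5 mm at 5.8 N.
- **Pushing the wedge:** I pushed with closed fingers, and the force stayed near zero until the head met the slab. I seated it with about 9 N sideways, well under the 25 N limit. The wrist camera puts the back of the head 12.3 mm out from the slab's edge, against a 12 mm head. It is square and shows no gap.
- **Pressing again:** the near left corner held 25 N at z = 36.6 mm, within about 0.5 mm of its unloaded height.
- **Last look:** by eye in the final top picture, the other three wedges, slab, balance, bottle, tip box, beaker and coloured look-alikes are at their starting places. The arm touches nothing. No check failed or disagreed.

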